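# Lock the roll holder's post and press home its end cap

## Robot

A 6-joint arm with a two-finger parallel gripper is mounted at the origin on a cart in front of the work surface, level with it; the furniture and walls round the work are solid. World frame = base frame: x ahead of the robot, y to its left, z up, the work surface at z = 0. Lengths are in m, angles in rad, forces in N, time in s.
With the tool pointing down it reaches from about 0.4 to 0.825 m from the base axis. Payload 7 kg.
Tool frame: the origin (TCP) lies at the very end of the fingers, on their centre line; the grasp point (between the pads) lies 19 mm behind it (arm.grip_point_offset is the distance from the TCP to the grasp point, in m); z points along the fingers, y is the line along which they close (so a half turn about z gives the same grasp; the last joint's range is limited). The gripper opens to 88 mm and grips with 3 to 60 N. Pads are 19 mm wide; open, the fingers measure 130 mm over their backs; the gripper's body (78 mm by 193 mm) begins 47 mm behind the grasp point.
Start: joints at [1.618, 0.359, 0.012, 0, -1.224, -0.288], TCP at [0.161, 0.655, 0.227] pointing down, gripper open.
Joint ranges: [-3.07, 3.07], [-1.43, 2.12], [-1.02, 1.25], [-3.03, 1.67], [-3.05, -0], [-3.03, 3.03]. Speed limits (rad/s): [2.39, 2.39, 3.01, 3.14, 3.14, 3.14].

## Interface

Orientations are given as [roll, pitch, yaw] about the fixed x, y, z axes, in that order (R = Rz(yaw) Ry(pitch) Rx(roll)).
In Python, from station import arm, cams gives the robot as it stands.
- The arm moves only by the shell command python3 -m handwheel 'ROWS' [FORCE]. ROWS is JSON, a list that holds one entry, the list of rows, each a list of 7 numbers: the shift along the tool's x, y, z normalised to -1 to 1, where 1 is 0.08 m, then the turn, a rotation vector about the tool's x, y, z normalised to -1 to 1, where 1 is 0.5 rad, then the closure in counts, from 0 (fully open) to 255 (shut). In form: [[[x, y, z, wx, wy, wz, hand], ...]]. A call has 1 to 5 rows; each row is the pose to reach, as a shift and turn from the pose commanded when the call began, along the tool's axes at that moment; what a row does not reach only later rows make up. A row lasts 1/8 s, in which the tool goes at most 62.5 mm and 10.7 degrees, less where a joint would pass 70% of its speed; a pose out of reach is approached as far as the arm can. A call with a number of a shift or a turn outside -1 to 1 is refused whole. A call with a gripper value outside its range is refused whole. The fingers move at their own pace and stop on an object; FORCE is the grip in N (left out, the last holds). Time passes only in rows, so rows that repeat a pose let the fingers close. It gives the time, the measured TCP pose, the force, the opening and the grip force at its end, in the units of the state.
- arm.get_state(): the state, without advancing time (a new reading comes with each control period).
- cams.grab_frame(name): name is "side" or "top"; returns the picture (400x640x3 uint8, blue, green, red); there is no depth.
- cams.camera_info(name): a dict with "camera_matrix" (3x3 intrinsics, pixels), "dist_coeffs" ([k1, k2, p1, p2, k3] as OpenCV has them; the pictures are not rectified), "R" (3x3) and "t" (3): a world point X has camera coordinates R X + t. Camera axes: x right, y down, z forward; pixel columns grow to the right and rows downward; lengths in m; the calibration is good to about 2 mm. A picture is of the moment at which its call begins. camera_info takes no time and is no camera call.
- arm.job_done(): hands the job in; it is judged then, once.
The state is a dict: "t": time; "q": joint angles; "qd": joint speeds; "joint_efforts": joint torques, N m; "eef_pos": TCP position; "ee_rot": TCP orientation; "force": force on the tool from outside, world axes, zero at the start; "moment": the same for the moment, N m; "width": finger opening in m; "gripper_force": force on a finger pad.
Only numpy, scipy, OpenCV 4.12 (cv2) and the standard library are available. Lean on these libraries where they do the work, as an engineer would, in place of code of your own. Each camera call takes 0.05 s, during which the arm holds its last target. There are 200 camera calls.

## Task

The kitchen-roll holder's sliding post is loose: turn the clamp knob clockwise (seen from above) until it stops, to lock the post at the height where it stands. Then press the wide end cap onto the stud on top of the post until it clicks, keep pressing after the click until the cap is fully down with the spring pad under it squeezed flat, and finish while still holding it pressed down - do not let go. The post must not sink; leave the narrow cap and the other things on the worktop where they are.

Things in the scene. Friction and masses are not known exactly. Their poses are not given: they have to be found in the camera images.
- holder: steel kitchen-roll holder fixed to the worktop: round base 144 mm across, 14 mm high, upright outer tube 34 mm across, dark clamp collar 48 mm across from 84 to 110 mm above the worktop, with an ear 36 mm wide that sticks out to the holder's own -x side and carries the clamp knob. Origin on the tube's axis at the worktop; z up.
- knob_grip (a point): centre of the clamp knob's bar grip, on the knob's upright axis, 75 mm from the tube's axis towards the holder's -x, 127 mm above the worktop. Bar 46 mm long (along this point's x, which turns with the knob), 14 mm thick (y), 24 mm high (+-12 mm about this point), on a round foot 34 mm across, 8 mm high, over the ear. At knob 0 the point's x is parallel to the holder's x.
- clamp_knob (a joint): turn of the clamp knob, rad, clockwise from above positive: 0 = open, 1.25 = at its stop, locked; 0.15 to 0.3 N m of friction, stays where it is left. Starts near 0. Beyond about 1.05 the post holds at least 25 N; with the knob open the post slides down under 3 to 4 N.
- stud_seat (a point): centre of the hard seat (flat flange, 52 mm across) on top of the sliding post, at the foot of the stud; z up; it may stand 115 to 155 mm above the worktop. The stud rises 18 mm above it, 24 mm across with a cone tip 16 mm across and four sprung beads, widest (34 mm) 11 mm above the seat. Round the stud's foot lies a sprung rubber ring, its top 5 mm above the seat when free.
- spring_pad (a joint): how far the sprung rubber ring is squeezed, m: 0 free, 0.005 flat, flush with the seat (2 N at first, 8 N when flat). It pushes the clicked cap back up to 4 to 5 mm above the seat when nobody presses.
- wide_cap_center (a point): centre (half-way up) of the loose wide steel end cap, standing upright, open side down: drum 54 mm across, 25.5 mm high, on it a round grip stem 20 mm across, 28 mm tall; 53.5 mm in all, so this point is 26.75 mm above the underside, 1.25 mm above the drum's flat top, on which fingertips can bear. Mouth 29 mm wide, lip 4 mm thick, hollow 20.5 mm deep. Fully down it is 26.75 mm above stud_seat.
- wide_cap: the same wide cap, origin at the centre of its underside, z along the stem. Pressed over the stud, the force rises to some 10 to 16 N, drops at the click (underside 9 to 5 mm above the seat), then rises on the rubber ring until the underside meets the seat; pressing with up to 20 N is fine.
- narrow_cap_center (a point): centre of the narrow cap, same steel and shape but a drum only 34 mm across, 48.5 mm tall; belongs to something else, to be left alone
- spice_jar: upright spice jar, clear glass with a dark brown cap, 41 mm across, 105 mm tall; bystander; origin at the centre of its underside
- onion: red onion, 64 x 67 x 71 mm; bystander; origin at its underside
- lemon: yellow lemon, 73 x 53 x 53 mm; bystander; origin at its underside
- tin: flat oblong tin lying flat, 63 x 105 x 25 mm; bystander; origin at its underside
- tape: roll of tan tape lying flat, 98 mm across, 25 mm high; bystander; origin at its underside
There are look-alikes about, which are no part of the job. What is shaped like the wide_cap but green or turquoise is not meant.

How it is judged:
By the outcome, as a careful person would: the job done as asked, in the order asked, and still so for the second after the job is handed in, while the arm keeps its last pose, push and grip.
It also fails if it takes over 58 s, if anything falls off the work surface, if the arm or the gripper's body presses on something with over 40 N, if the wrist force passes 120 N, or if a joint passes its speed limit or range.

## Working session

There is one attempt and no reset: what is moved stays moved. The work goes in short steps, Python scripts to look and compute and a shell command to move; the robot and the scene stay as the last step left them, time stands still between calls to the robot, and variables do not carry over. Pictures are saved under pics/ and viewed, at most 10 in all, crops included, and the job is handed in when it is done.

```bash
ls; mkdir -p pics
python3 - <<'E'
from station import arm,cams
import cv2
for n in("side","top"):
    cv2.imwrite(f"pics/{n}0.png",cams.grab_frame(n))
    i=cams.camera_info(n);print(n,i)
s=arm.get_state();print(s)
E
```

```text
pics
side {'camera_matrix': array([[365.9333392 ,   0.        , 325.84221592],
       [  0.        , 365.9333392 , 196.52843626],
       [  0.        ,   0.        ,   1.        ]]), 'dist_coeffs': array([-0.06807586,  0.        ,  0.        ,  0.        ,  0.        ]), 'R': array([[ 0.64792063, -0.76153576, -0.01619052],
       [-0.33632746, -0.26694945, -0.90311784],
       [ 0.68343448,  0.590594  , -0.42908745]]), 't': array([-0.34706257,  0.2630454 ,  0.56035455])}
top {'camera_matrix': array([[483.20317643,   0.        , 321.98781032],
       [  0.        , 483.20317643, 194.62418522],
       [  0.        ,   0.        ,   1.        ]]), 'dist_coeffs': array([0.04890367, 0.        , 0.        , 0.        , 0.        ]), 'R': array([[ 3.99134453e-02, -9.99203116e-01, -2.23609061e-04],
       [-9.76147279e-01, -3.89446753e-02, -2.13587924e-01],
       [ 2.13409011e-01,  8.74330533e-03, -9.76923819e-01]]), 't': array([-0.01113062,  0.53157498,  1.2683196 ])}
{'t': 0.1, 'q': array([ 1.61809579e+00,  3.59318666e-01,  1.11448748e-02, -2.96967184e-04,
       -1.22405822e+00, -2.88120117e-01]), 'qd': array([-0.00032322, -0.00152791,  0.00142718, -0.00024088,  0.00050172,
        0.00027847]), 'joint_efforts': array([-2.86457587e-03, -5.84165239e+01,  2.93751079e+01,  7.01550007e+00,
        1.01460921e-02, -5.45529701e-05]), 'eef_pos': array([0.16089978, 0.65510542, 0.2257138 ]), 'ee_rot': array([ 3.14013682e+00, -1.40311219e-04, -2.40921670e-01]), 'force': array([-0.0209578 ,  0.50741116, -0.02240078]), 'moment': array([ 0.0370702 , -0.00759649,  0.0291571 ]), 'gripper_force': 0.0, 'width': 0.08729579313992768}
```

View pics/side0.png

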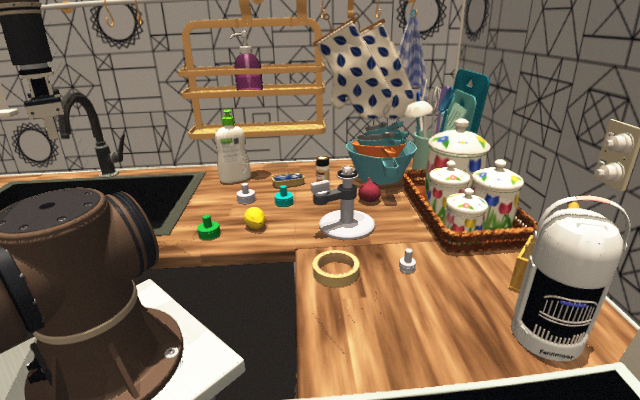

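View pics/top0.png

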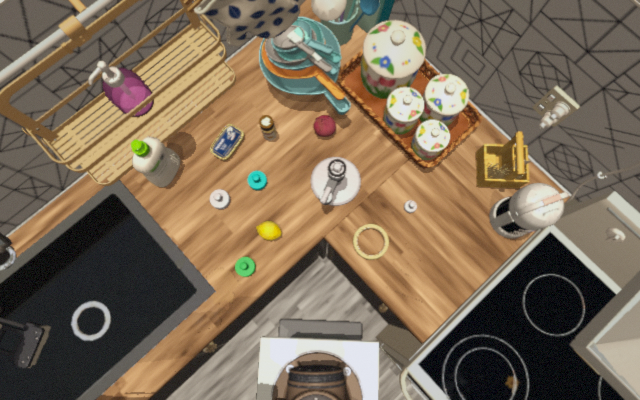

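Top view: candidates are a steel cap at (219,199), a smaller steel cap at (410,207), turquoise at (257,180) and green at (245,267). The wide steel cap should be (219,199). The holder is at (335,180), with its knob towards (328,198).

```bash
cat > h.py <<'E'
import numpy as np,cv2
from station import arm,cams
def ray(n,uv):
    i=cams.camera_info(n);p=cv2.undistortPoints(np.array([[uv]],float),i["camera_matrix"],i["dist_coeffs"])[0,0]
    return -i["R"].T@i["t"], i["R"].T@np.r_[p,1]
def onz(n,uv,z):
    c,d=ray(n,uv);return c+d*(z-c[2])/d[2]
def proj(n,X):
    i=cams.camera_info(n);return cv2.projectPoints(np.atleast_2d(np.array(X,float)),cv2.Rodrigues(i["R"])[0],i["t"],i["camera_matrix"],i["dist_coeffs"])[0][:,0]
def tri(a,b):
    (c1,d1),(c2,d2)=ray("top",a),ray("side",b)
    s=np.linalg.lstsq(np.c_[d1,-d2],c2-c1,rcond=None)[0]
    p,q=c1+d1*s[0],c2+d2*s[1];return (p+q)/2,np.linalg.norm(p-q)
def crop(img,x,y,w,h,k): return cv2.resize(img[y:y+h,x:x+w],None,fx=k,fy=k,interpolation=cv2.INTER_CUBIC)
E
python3 - <<'E'
from h import *
t=cv2.imread("pics/top0.png");s=cv2.imread("pics/side0.png")
a=crop(t,300,145,65,65,6);b=crop(s,305,160,75,80,5)[:390]
c=crop(t,200,180,40,40,5);d=crop(s,225,175,40,40,5)
o=np.zeros((600,800,3),np.uint8);o[:390,:390]=a;o[:390,400:775]=b;o[395:595,:200]=c;o[395:595,210:410]=d
e=crop(t,390,187,40,40,5);o[395:595,420:620]=e
cv2.imwrite("pics/c1.png",o)
for n,uv,z in(("top",(219,199),.03),("side",(246,196),.025),("top",(410,207),.025)):print(onz(n,uv,z))
E
```

```text
[0.5136448  0.29695806 0.03      ]
[0.50204225 0.27400213 0.025     ]
[ 0.51313482 -0.23657518  0.025     ]
```

View pics/c1.png

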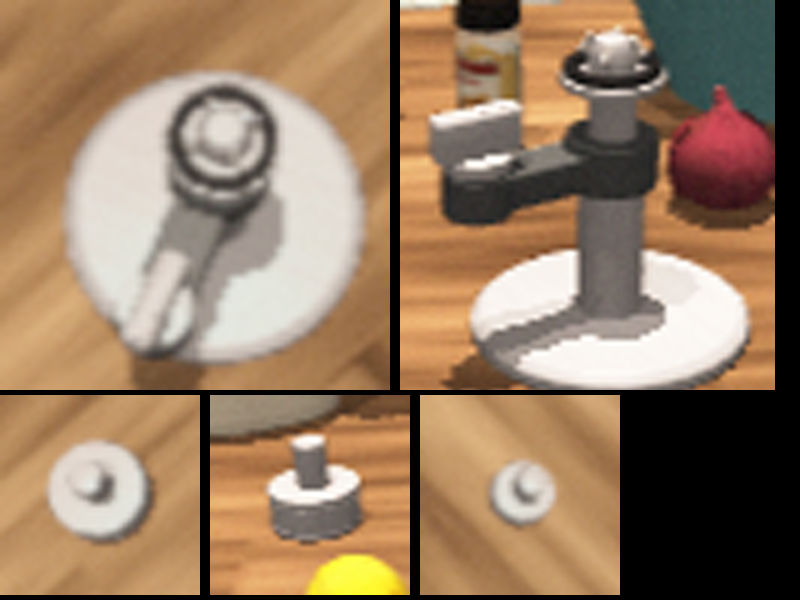

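The close crop confirms it: the steel cap at top (219,198) has the wide drum and the one at (410,207) is narrow. The holder's ear and bar point down-left towards the robot, with the knob at about top (325,195).

Run:
```python
from h import *
f=lambda x0,y0,k,x,y:(x0+(x+.5)/k-.5,y0+(y+.5)/k-.5)
T=lambda x,y:f(300,145,6,x,y); S=lambda x,y:f(305,160,5,x-400,y)
print("base top",onz("top",T(214,213),.014),"side",onz("side",S(610,318),.014))
print("flange",tri(T(222,137),S(613,75)))
print("studtip",tri(T(222,130),S(613,35)))
b=onz("top",T(214,213),.014)
for z in(.12,.13,.14,.15): print(z,onz("top",T(222,137),z),proj("side",[b[0],b[1],z]),S(613,75))
print("bar ends top",onz("top",T(172,255),.139),onz("top",T(137,335),.139))
print("bar ends side",onz("side",S(432,122),.139),onz("side",S(521,105),.139))
W=lambda x,y:f(200,180,5,x,y-395);V=lambda x,y:f(225,175,5,x-210,y-395)
print("cap",onz("top",W(98,488),.0255),onz("side",V(315,484),.0255),tri(W(92,480),V(308,440)),onz("top",W(92,480),.0535))
```

```text
base top [ 0.58504128 -0.02565616  0.014     ] side [ 0.57346226 -0.03702907  0.014     ]
flange (array([ 0.58802451, -0.02597441,  0.13878084]), np.float64(0.0007146141025628832))
studtip (array([ 0.58589325, -0.02617206,  0.15994877]), np.float64(0.0026751179447274797))
0.12 [ 0.59301803 -0.02608648  0.12      ] [[346.14551061 182.09905926]] (347.2, 174.6)
0.13 [ 0.59022432 -0.02588709  0.13      ] [[346.1755834  178.31539768]] (347.2, 174.6)
0.14 [ 0.58743061 -0.02568769  0.14      ] [[346.20564251 174.49585878]] (347.2, 174.6)
0.15 [ 0.5846369  -0.02548829  0.15      ] [[346.23568181 170.64010303]] (347.2, 174.6)
bar ends top [ 0.5343171  -0.00599408  0.139     ] [0.49862943 0.00764676 0.139     ]
bar ends side [0.49117657 0.00387907 0.139     ] [ 0.53173649 -0.01536647  0.139     ]
cap [0.51685148 0.29761193 0.0255    ] [0.516486  0.2940165 0.0255   ] (array([0.51561656, 0.29478103, 0.05384019]), np.float64(0.0003591137993285862)) [0.51553728 0.2949589  0.0535    ]
```

```bash
python3 -m handwheel '[[[0.45,0.49,0,0,0,0,0],[0.9,0.985,0,0,0,0,0],[0.9,0.985,0,0,0,0,0]]]' 30
python3 -m handwheel '[[[0.45,0.49,0,0,0,0,0],[0.9,0.985,0,0,0,0,0],[0.9,0.985,0,0,0,0,0]]]' >/dev/null
python3 -m handwheel '[[[0.45,0.49,0,0,0,0,0],[0.9,0.985,0,0,0,0,0],[0.9,0.985,0,0,0,0,0]]]' >/dev/null
python3 -m handwheel '[[[0.45,0.49,0,0,0,0,0],[0.9,0.985,0,0,0,0,0],[0.9,0.985,0,0,0,0,0]]]'
python3 -m handwheel '[[[0.45,0.49,0,0,0,0,0],[0.9,0.985,0,0,0,0,0],[0.9,0.985,0,0,0,0,0]]]' >/dev/null
python3 -m handwheel '[[[0.45,0.49,0,0,0,0,0],[0.9,0.985,0,0,0,0,0],[0.9,0.985,0,0,0,0,0]]]'
```

```text
t: 0.48
eef_pos: [0.2134, 0.5589, 0.227]
ee_rot: [3.141, 0.0, -0.243]
force: [1.3, -0.0, 0.4]
width: 0.0879
gripper_force: 0.0
t: 1.6
eef_pos: [0.3663, 0.2796, 0.2266]
ee_rot: [3.141, -0.0, -0.243]
force: [-0.3, 0.3, 0.3]
width: 0.0877
gripper_force: 0.0
t: 2.35
eef_pos: [0.4691, 0.0926, 0.2262]
ee_rot: [3.141, 0.0, -0.244]
force: [-0.6, 0.4, -1.5]
width: 0.0877
gripper_force: 0.0
```

```bash
python3 -m handwheel '[[[0.43,0.5,0,0,0,0.2,0],[0.855,1,0,0,0,0.2,0],[0.855,1,0,0,0,0.2,0]]]' >/dev/null
python3 -m handwheel '[[[0,0,0.4,0,0,0,100],[0,0,0.8,0,0,0,100],[0,0,0.8,0,0,0,100],[0,0,0.8,0,0,0,100]]]'
python3 - <<'E'
from h import *
t=cams.grab_frame("top");s=cams.grab_frame("side")
o=np.zeros((400,800,3),np.uint8);o[:,:400]=crop(t,290,140,80,80,5);o[:,400:]=crop(s,290,140,80,80,5)
cv2.imwrite("pics/c2.png",o)
E
```

```text
t: 3.22
eef_pos: [0.516, 0.0007, 0.1637]
ee_rot: [-3.141, -0.001, -0.339]
force: [-0.0, -0.1, 0.0]
width: 0.055
gripper_force: 0.0
```

View pics/c2.png

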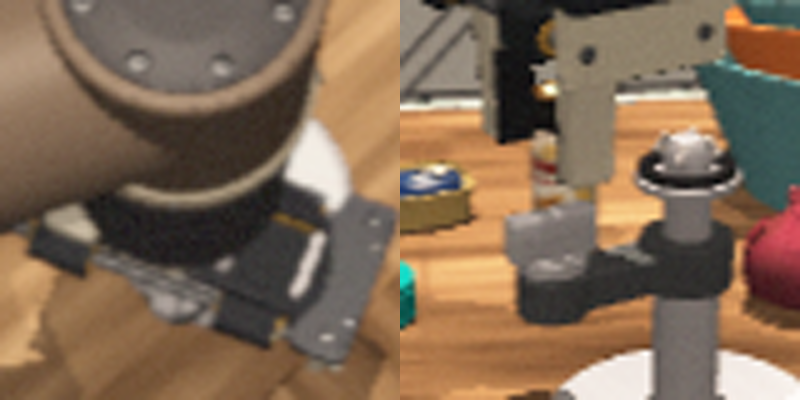

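The fingers straddle the bar and clear the post, so I'll descend and grip.

```bash
python3 -m handwheel '[[[0,0.03,0.28,0,0,0,100],[0,0.03,0.56,0,0,0,100],[0,0.03,0.56,0,0,0,100]]]'
python3 -m handwheel '[[[0,0,0,0,0,0,180],[0,0,0,0,0,0,230],[0,0,0,0,0,0,255],[0,0,0,0,0,0,255],[0,0,0,0,0,0,255]]]' 25
```

```text
t: 3.7
eef_pos: [0.5139, -0.0029, 0.1175]
ee_rot: [3.141, 0.001, -0.341]
force: [-0.1, -0.8, 0.9]
width: 0.0531
gripper_force: 0.0
t: 4.32
eef_pos: [0.5155, -0.0006, 0.1182]
ee_rot: [-3.137, -0.002, -0.341]
force: [-1.3, 12.7, -0.2]
width: 0.0141
gripper_force: 24.5
```

```bash
python3 -m handwheel '[[[0,-0.03,0,0,0,0,255],[0,-0.03,0,0,0,0,255]]]' 35
python3 -m handwheel '[[[0,0,0,0,0,0.3,255],[0,0,0,0,0,0.6,255],[0,0,0,0,0,0.8,255],[0,0,0,0,0,0.8,255]]]'
python3 - <<'E'
from h import *
s=arm.get_state();print(s["moment"],s["q"])
E
```

```text
t: 4.58
eef_pos: [0.5154, -0.0005, 0.1182]
ee_rot: [-3.141, -0.001, -0.341]
force: [-1.4, 2.6, 5.2]
width: 0.0139
gripper_force: 34.4
t: 5.08
eef_pos: [0.5157, 0.0001, 0.1182]
ee_rot: [-3.14, -0.0, -0.742]
force: [-1.0, 6.5, 3.7]
width: 0.0141
gripper_force: 34.8
[ 1.97642773  0.37607229 -0.13557365] [ 3.80690961e-01  1.98098648e-01 -4.84090086e-01 -8.35077386e-04
 -8.86713004e-01  4.48404344e-01]
```

```bash
python3 -m handwheel '[[[0,0,0,0,0,0.3,255],[0,0,0,0,0,0.6,255],[0,0,0,0,0,0.8,255],[0,0,0,0,0,0.8,255]]]'
python3 -m handwheel '[[[0,0,0,0,0,0.3,255],[0,0,0,0,0,0.6,255],[0,0,0,0,0,0.6,255]]]'
python3 - <<'E'
from h import *
s=arm.get_state();print(s["moment"],s["q"])
E
```

```text
t: 5.58
eef_pos: [0.5163, 0.0005, 0.1182]
ee_rot: [-3.139, 0.001, -1.142]
force: [0.7, 6.8, 3.3]
width: 0.0138
gripper_force: 34.8
t: 5.95
eef_pos: [0.5168, 0.0006, 0.1182]
ee_rot: [-3.138, 0.002, -1.443]
force: [2.3, 7.4, -0.0]
width: 0.0139
gripper_force: 34.8
[ 2.49226049 -0.87521235 -0.06934493] [ 3.80925020e-01  1.98543912e-01 -4.83381597e-01 -7.82346556e-04
 -8.85002026e-01 -2.52210143e-01]
```

```bash
M='python3 -c "from station import arm;s=arm.get_state();print(s[\"moment\"])"'
python3 -m handwheel '[[[0,0,0,0,0,0.2,255],[0,0,0,0,0,0.2,255]]]'; eval $M
python3 -m handwheel '[[[0,0,0,0,0,0.15,255],[0,0,0,0,0,0.15,255]]]'; eval $M
python3 -m handwheel '[[[0,0,0,0,0,0.15,255],[0,0,0,0,0,0.15,255]]]'; eval $M
```

```text
t: 6.2
eef_pos: [0.5169, 0.0006, 0.1182]
ee_rot: [-3.138, 0.002, -1.542]
force: [2.7, 6.6, -0.3]
width: 0.0137
gripper_force: 34.8
[ 2.41322909 -1.06386004 -0.07287041]
t: 6.45
eef_pos: [0.517, 0.0005, 0.1182]
ee_rot: [-3.138, 0.002, -1.615]
force: [3.4, 6.4, -1.4]
width: 0.0132
gripper_force: 35.1
[ 2.23692506 -1.30882596  0.37813497]
t: 6.7
eef_pos: [0.517, 0.0002, 0.1183]
ee_rot: [-3.138, 0.001, -1.689]
force: [4.4, 3.5, -1.3]
width: 0.0143
gripper_force: 37.0
[ 1.52590692 -1.4491962   0.91570407]
```

Torque rises sharply at the end, so the knob is at its stop. I'll release, lift, and move to the cap.

```bash
python3 -m handwheel '[[[0,0,0,0,0,0,150],[0,0,0,0,0,0,150],[0,0,0,0,0,0,150]]]'
python3 -m handwheel '[[[0,0,-0.5,0,0,0,150],[0,0,-1,0,0,0,100],[0,0,-1,0,0,0,100]]]'
python3 -m handwheel '[[[-0.46,0.06,0,0,0,0,100],[-0.917,0.113,0,0,0,0,100],[-0.917,0.113,0,0,0,0,100]]]' >/dev/null
python3 -m handwheel '[[[-0.46,0.06,0,0,0,0,100],[-0.917,0.113,0,0,0,0,100],[-0.917,0.113,0,0,0,0,100]]]' >/dev/null
python3 -m handwheel '[[[-0.46,0.06,0,0,0,0,100],[-0.917,0.113,0,0,0,0,100],[-0.917,0.113,0,0,0,0,100]]]'
python3 - <<'E'
from h import *
t=cams.grab_frame("top");s=cams.grab_frame("side")
cv2.imwrite("pics/t3.png",t);cv2.imwrite("pics/s3.png",s)
o=np.zeros((400,800,3),np.uint8);o[:390,:390]=crop(t,300,145,65,65,6);o[:,400:]=crop(s,305,160,80,80,5)
cv2.imwrite("pics/c3.png",o)
E
```

```text
t: 7.08
eef_pos: [0.5147, -0.001, 0.1175]
ee_rot: [3.141, -0.0, -1.691]
force: [-0.0, -0.9, 0.3]
width: 0.0352
gripper_force: 0.0
t: 7.45
eef_pos: [0.5168, -0.0005, 0.2009]
ee_rot: [-3.136, 0.002, -1.691]
force: [0.4, 0.5, 0.2]
width: 0.0498
gripper_force: 0.0
t: 8.57
eef_pos: [0.5144, 0.2217, 0.1969]
ee_rot: [3.141, -0.001, -1.69]
force: [0.5, 0.0, 0.7]
width: 0.0529
gripper_force: 0.0
```

View pics/c3.png

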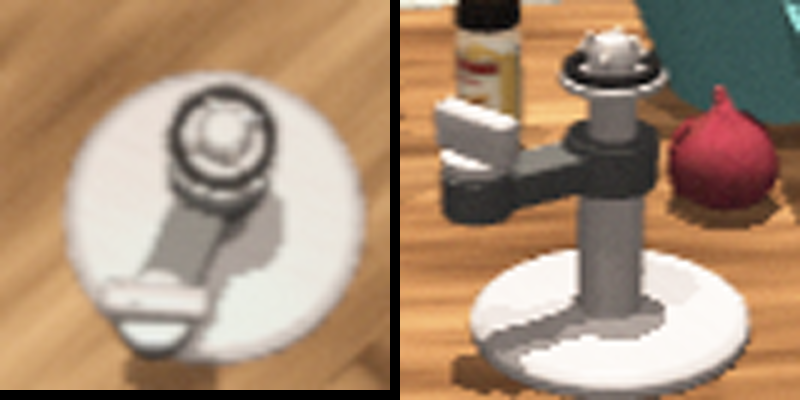

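The bar is now turned about 1.27 rad from its start and lies across the ear at top-crop (157,288). The post and flange are unmoved, still at side-crop (613,75). Next is the cap.

```bash
python3 -m handwheel '[[[-0.46,0.05,0,0,0,0,100],[-0.92,0.09,0.2,0,0,0,100],[-0.92,0.09,0.6,0,0,0,100],[-0.92,0.09,0.6,0,0,0,100]]]' >/dev/null
python3 -m handwheel '[[[0,0,0.5,0,0,0,100],[0,0,1,0,0,0,100],[0,0,1,0,0,0,100]]]'
python3 - <<'E'
from h import *
t=cams.grab_frame("top");s=cams.grab_frame("side")
o=np.zeros((400,800,3),np.uint8);o[:,:400]=crop(t,180,160,80,80,5);o[:,400:]=crop(s,205,145,80,80,5)
cv2.imwrite("pics/c4.png",o)
print(proj("side",[[.516,.296,.0535],[.516,.296,.0255]]),proj("side",arm.get_state()["eef_pos"]))
E
```

```text
t: 9.55
eef_pos: [0.5153, 0.2927, 0.0685]
ee_rot: [3.139, -0.004, -1.692]
force: [-0.1, -0.1, 0.1]
width: 0.0527
gripper_force: 0.0
[[243.99481955 183.57297618]
 [245.04805612 192.27944267]] [[243.90474482 177.79370129]]
```

View pics/c4.png

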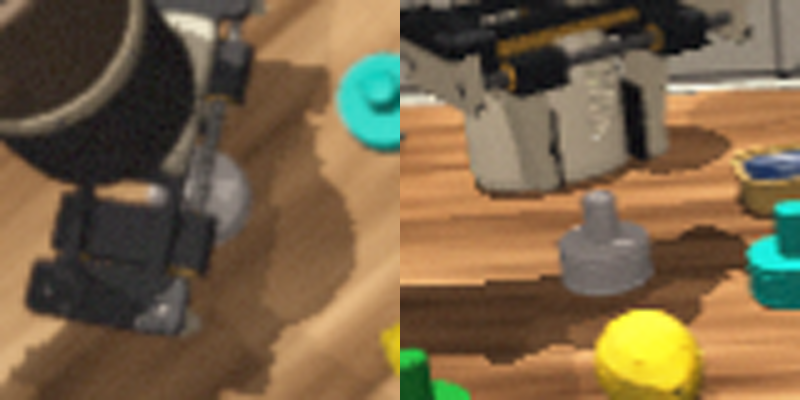

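```bash
python3 -m handwheel '[[[-0.025,0,0.25,0,0,0,100],[-0.025,0,0.5,0,0,0,100],[-0.025,0,0.5,0,0,0,100]]]'
python3 -m handwheel '[[[0,0,0,0,0,0,180],[0,0,0,0,0,0,210],[0,0,0,0,0,0,255],[0,0,0,0,0,0,255],[0,0,0,0,0,0,255]]]' 40
```

```text
t: 10.02
eef_pos: [0.5169, 0.2971, 0.0309]
ee_rot: [-3.141, 0.0, -1.691]
force: [0.4, 0.4, 0.5]
width: 0.053
gripper_force: 0.0
t: 10.65
eef_pos: [0.5167, 0.2972, 0.0301]
ee_rot: [-3.141, 0.0, -1.691]
force: [-1.2, -0.2, 3.8]
width: 0.019
gripper_force: 40.0
```

```bash
python3 -m handwheel '[[[0,0,-0.5,0,0,0,255],[0,0,-1,0,0,0,255],[0,0,-1,0,0,0,255]]]'
python3 -m handwheel '[[[0,0,-0.5,0,0,0,255],[0,0,-1,0,0,0,255],[0,0,-1,0,0,0,255]]]' >/dev/null
python3 -m handwheel '[[[0.3,-0.1,-0.3,0,0,0,255],[0.7,-0.25,-0.5,0,0,0,255],[0.976,-0.3375,-0.5,0,0,0,255]]]' >/dev/null
python3 -m handwheel '[[[0.48,-0.16,0,0,0,0,255],[0.976,-0.3375,0,0,0,0,255],[0.976,-0.3375,0,0,0,0,255]]]' >/dev/null
python3 -m handwheel '[[[0.48,-0.16,0,0,0,0,255],[0.976,-0.3375,0,0,0,0,255],[0.976,-0.3375,0,0,0,0,255]]]'
python3 -m handwheel '[[[0.35,-0.12,0,0,0,0,255],[0.7,-0.24,0,0,0,0,255],[0.976,-0.3375,0,0,0,0,255],[0.976,-0.3375,0,0,0,0,255]]]'
```

```text
t: 11.02
eef_pos: [0.518, 0.2984, 0.113]
ee_rot: [-3.138, 0.004, -1.69]
force: [-0.2, 0.4, -0.4]
width: 0.0186
gripper_force: 40.0
t: 12.52
eef_pos: [0.5684, 0.0529, 0.228]
ee_rot: [3.139, -0.001, -1.694]
force: [0.5, 0.8, 0.3]
width: 0.0188
gripper_force: 40.0
t: 13.02
eef_pos: [0.586, -0.0264, 0.2283]
ee_rot: [3.14, -0.0, -1.692]
force: [-0.1, 0.5, 0.3]
width: 0.0192
gripper_force: 40.0
```

```bash
python3 -m handwheel '[[[0,0,0.18,0,0,0,255],[0,0,0.35,0,0,0,255],[0,0,0.35,0,0,0,255]]]'
python3 - <<'E'
from h import *
t=cams.grab_frame("top");s=cams.grab_frame("side")
cv2.imwrite("pics/s5.png",s)
o=np.zeros((560,800,3),np.uint8);o[:400,:400]=crop(t,295,140,80,80,5);o[:,400:]=crop(s,322,130,50,70,8)
cv2.imwrite("pics/c5.png",o)
p=arm.get_state()["eef_pos"];print(p)
f=lambda X:(400+(proj("side",X)-[322,130])*8)
print(f([p-[0,0,.0045],p-[0,0,.030],[.5865,-.026,.157],[.5865,-.026,.139]]))
E
```

```text
t: 13.4
eef_pos: [0.5851, -0.0255, 0.1997]
ee_rot: [3.138, -0.001, -1.69]
force: [0.1, 0.8, -0.2]
width: 0.019
gripper_force: 40.0
[ 0.58621934 -0.02564813  0.20149096]
[[597.42488418 575.19851406]
 [596.78652308 656.75851298]
 [597.9233007  702.23664233]
 [597.45837548 757.87607803]]
```

View pics/c5.png

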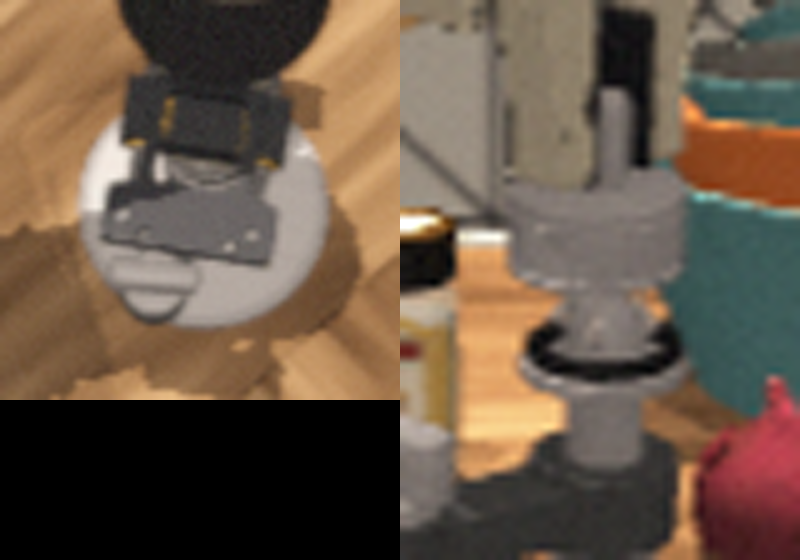

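The cap hangs upright and clear of the stud. Its drum centre is at crop x=597 against 604 for the post, so it needs about 2 mm of correction. I'll lower it stepwise and watch the force.

```bash
python3 -m handwheel '[[[0.018,-0.019,0.08,0,0,0,255],[0.018,-0.019,0.15,0,0,0,255],[0.018,-0.019,0.15,0,0,0,255]]]' 50
python3 -m handwheel '[[[0,0,0.06,0,0,0,255],[0,0,0.06,0,0,0,255]]]' 
python3 -m handwheel '[[[0,0,0.06,0,0,0,255],[0,0,0.06,0,0,0,255]]]'
python3 -m handwheel '[[[0,0,0.04,0,0,0,255],[0,0,0.04,0,0,0,255]]]'
```

```text
t: 13.88
eef_pos: [0.5873, -0.0278, 0.1892]
ee_rot: [3.141, -0.0, -1.691]
force: [-0.2, -0.3, -0.5]
width: 0.0191
gripper_force: 50.0
t: 14.12
eef_pos: [0.5877, -0.0278, 0.1851]
ee_rot: [-3.141, -0.0, -1.691]
force: [-1.6, -0.1, 2.1]
width: 0.0187
gripper_force: 50.0
t: 14.38
eef_pos: [0.5874, -0.0277, 0.18]
ee_rot: [3.141, 0.0, -1.691]
force: [-0.6, -0.6, -1.8]
width: 0.0189
gripper_force: 50.0
t: 14.62
eef_pos: [0.5874, -0.0277, 0.1767]
ee_rot: [3.141, -0.0, -1.691]
force: [-2.1, 0.6, 1.6]
width: 0.0187
gripper_force: 50.0
```

```bash
for i in 1; do
python3 -m handwheel '[[[0,0,0.03,0,0,0,255],[0,0,0.03,0,0,0,255]]]'|grep -E "pos|force:"
python3 -m handwheel '[[[0,0,0.03,0,0,0,255],[0,0,0.03,0,0,0,255]]]'|grep -E "pos|force:"
python3 -m handwheel '[[[0,0,0.03,0,0,0,255],[0,0,0.03,0,0,0,255]]]'|grep -E "pos|force:"
done
```

```text
eef_pos: [0.5876, -0.0277, 0.1747]
force: [-3.0, -0.5, 5.5]
gripper_force: 50.0
eef_pos: [0.5876, -0.0277, 0.1726]
force: [-3.1, 0.2, 6.6]
gripper_force: 50.0
eef_pos: [0.5876, -0.0277, 0.172]
force: [-8.3, 2.3, 17.2]
gripper_force: 50.0
```

```bash
python3 -m handwheel '[[[0,0.02,0,0,0,0,255],[0,0.02,0,0,0,0,255]]]'|grep -E "pos|force:"
python3 -m handwheel '[[[0,0,0.015,0,0,0,255],[0,0,0.015,0,0,0,255]]]'|grep -E "pos|force:"
python3 -m handwheel '[[[0,0,0.015,0,0,0,255],[0,0,0.015,0,0,0,255]]]'|grep -E "pos|force:"
```

```text
eef_pos: [0.5874, -0.0276, 0.1721]
force: [-3.0, 0.7, 12.8]
gripper_force: 50.0
eef_pos: [0.5875, -0.0276, 0.1719]
force: [-6.8, 0.3, 21.2]
gripper_force: 50.0
eef_pos: [0.5875, -0.0276, 0.1718]
force: [-10.1, 1.8, 27.0]
gripper_force: 50.0
```

```bash
python3 -m handwheel '[[[0,0.02,-0.022,0,0,0,255],[0,0.02,-0.022,0,0,0,255]]]'|grep -E "t:|pos|force:"
python3 - <<'E'
from h import *
s=cams.grab_frame("side")
cv2.imwrite("pics/c6.png",np.hstack([crop(cv2.imread("pics/s5.png"),322,130,50,70,8),crop(s,322,130,50,70,8)]))
f=lambda X:((proj("side",X)-[322,130])*8)
print(f([[.5875,-.0276,z] for z in(.1718,.1645,.139)]))
E
```

```text
t: 16.38
eef_pos: [0.5873, -0.0275, 0.1721]
ee_rot: [-3.135, 0.0, -1.69]
force: [0.7, -1.4, 12.1]
gripper_force: 50.0
[[204.61432448 256.00240503]
 [204.4039366  279.00538317]
 [203.66921866 358.12728797]]
```

View pics/c6.png

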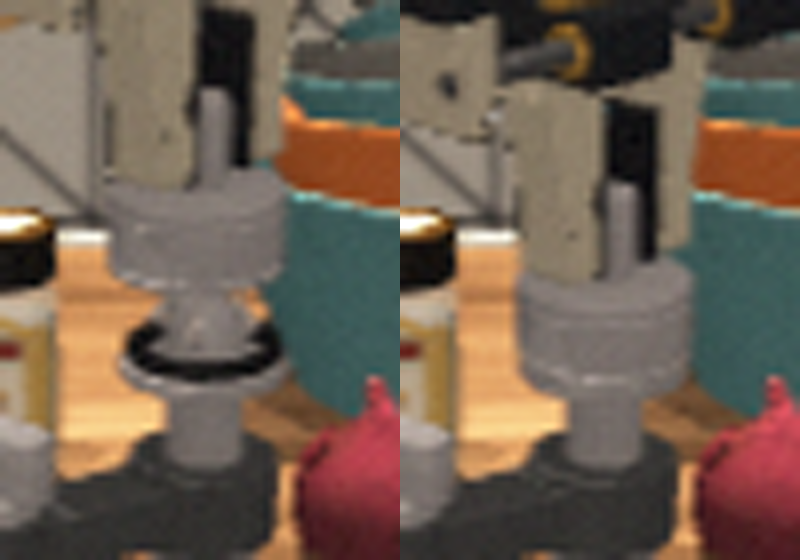

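The right picture shows the drum seated on the flange, with no black ring or gap at (605,385). The post is at its old height. I'll raise the hold to about 16 N, let it settle and hand in.

```bash
python3 -m handwheel '[[[0,0,0.008,0,0,0,255],[0,0,0.008,0,0,0,255],[0,0,0.008,0,0,0,255]]]'|grep -E "t:|pos|force:"
python3 -m handwheel '[[[0,0,0,0,0,0,255],[0,0,0,0,0,0,255],[0,0,0,0,0,0,255],[0,0,0,0,0,0,255]]]'|grep -E "t:|pos|force:"
```

```text
t: 16.8
eef_pos: [0.5873, -0.0275, 0.172]
ee_rot: [-3.135, 0.0, -1.69]
force: [-1.7, -1.7, 17.1]
gripper_force: 50.0
t: 17.3
eef_pos: [0.5873, -0.0275, 0.172]
ee_rot: [-3.135, 0.0, -1.69]
force: [-1.5, -1.3, 16.9]
gripper_force: 50.0
```

```bash
python3 -c "
from station import arm
print(arm.job_done())"
```

```text
the job is handed in; nothing more can be done
None
```

I turned the clamp knob to its stop and pressed the wide cap fully down on the seat; the arm still holds it at about 17 N, with the post at its original height. The click itself never showed in the force readings; I judged it from the last picture, which shows no gap under the cap. The force briefly reached 27 N while pressing, above the 20 N you gave, before I eased off. The job was handed in at about 17 s.

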